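# Pack the pipettes for calibration

## Robot

A 6-joint arm with a two-finger parallel gripper is mounted at the origin on the work surface. World frame = base frame: x ahead of the robot, y to its left, z up, the work surface at z = 0. Lengths are in m, angles in rad, forces in N, time in s.
With the tool pointing down it reaches from about 0.35 to 0.975 m from the base axis. Payload 7.1 kg.
Tool frame: the origin (TCP) lies at the very end of the fingers, on their centre line; the grasp point (between the pads) lies arm.tcp_to_grasp behind it (arm.tcp_to_grasp is the distance from the TCP to the grasp point, in m); x points along the fingers, y is the direction in which the jaws open and shut, and the axes are right-handed (so a half turn about x gives the same grasp; the last joint's range is limited). The gripper opens to 88 mm and grips with 3 to 60 N. Pads are 20 mm wide; open, the fingers measure 115 mm over their backs; the gripper's body (75 mm by 178 mm) begins 61 mm behind the grasp point.
Start: joints at [1.142, 0.423, 1.63, -0, 1.089, -0.019], TCP at [0.249, 0.573, 0.223] pointing down, gripper open.
Joint ranges: [-3, 3], [-0.9, 2.11], [0.09, 2.58], [-1.31, 4.45], [0.11, 2.69], [-2.54, 2.54]. Speed limits (rad/s): [2.39, 2.39, 3.01, 3.14, 3.14, 3.14].

## Interface

Orientations are given as a unit quaternion [x, y, z, w].
In Python, from workcell import arm, jaws, sensors, cams gives the robot as it stands. Calls block until the motion is done:
- arm.move_to(position, orientation): joint-space move of the TCP to a pose.
- arm.move_l(position, rotation=None, vel=0.15, contact_N=None): straight line of the TCP; rotation=None keeps the orientation; vel is the mean speed in m/s. With contact_N (N) it stops when the force on the tool has changed by that much, and returns True; else False.
- arm.goto_joints(angles): joint-space move.
- jaws.set_gripper(opening, effort=None): finger opening in m; effort is the grip in N (None keeps the last); returns when the fingers have stopped.
- arm.sleep(seconds).
- arm.ik(position, orientation): joint angles nearest the present ones, or None.
- sensors.observe(): the state.
- cams.capture(name): name is "scene" or "top"; returns a dict with "image" (384x512x3 uint8, blue, green, red), "fx", "fy", "cx", "cy" (pixels), "R" (3x3) and "t" (3): a world point X has camera coordinates R X + t. Camera axes: x right, y down, z forward; pixel columns grow to the right and rows downward; lengths in m; the calibration is good to about 2 mm. A picture is of the moment at which its call begins. There is no depth.
A pose or a line that the arm cannot do raises arm.Unreachable and nothing moves.
- arm.finish_job(): hands the job in, once; it reports no verdict.
The state is a dict: "time_s": time; "joint_pos": joint angles; "qvel": joint speeds; "joint_efforts": joint torques, N m; "tool_pos": TCP position; "ee_rot": TCP orientation; "force": force on the tool from outside, world axes, zero at the start; "moment": the same for the moment, N m; "opening": finger opening in m.
Only numpy, scipy, OpenCV 4.12 (cv2) and the standard library are available. Lean on these libraries where they do the work, as an engineer would, in place of code of your own. Each camera call takes 0.05 s, during which the arm holds its last target.

## Task

Pack the pipettes for the calibration service: swing up the carrier's retaining bail, lay every tip-free pipette from the bench in a free bay of the sloped carrier with its nozzle end downhill, leaving the one already packed where it is, and shut the bail fully over them. A pipette that still has a used tip on it must not go in the carrier: lay it inside the steel decontamination tray. Do not disturb the tip box, the tube rack or the bottle.

Things in the scene. Friction and masses are not known exactly. Their poses are not given: they have to be found in the camera images.
- carrier: Fixed sloped pipette carrier: grey cheeks on an aluminium base plate 225 x 300 mm, two notched grey rails across it, four bays side by side; a steel bail hinged at its uphill end. Origin: on the bench under the middle of the bays. x: uphill side (slope 0.28 rad), y: across the bays, z up. All but the bail (and hooks of packed pipettes) stays below 125 mm.
- upper_rail (a point): Middle of the upper notched rail, at the level of the handles' undersides. The rail lies 22 to 30 mm uphill of a bay's origin, under the handle; its notches are 34 mm wide and the teeth between them 20 mm high.
- lower_rail (a point): Middle of the lower notched rail's notch floor. The rail lies 57 to 67 mm downhill of a bay's origin, under the shaft; notches 24 mm wide, teeth 18 mm high. Its uphill face catches the handle's shoulder, so a pipette cannot slide down. Between the two rails the carrier is open for fingers, 25 mm below the handle's underside and more.
- bail_hinge (a point): Middle of the bail's hinge line, which is parallel to the carrier's y, at the carrier's uphill end.
- bail_grip (a point): Middle of the bail's hand bar: 10 mm round steel along the carrier's y, 300 mm long, 12 mm rubber sleeve on the middle 60 mm, 117 mm from the hinge line. To be pinched across from above, or pushed. Shut, it is about 54 mm above the handles' top faces (38 mm above their hooks), midway between bays 2 and 3.
- bail (a joint): Angle of the retaining bail, a frame with two bars (hand bar, and retaining bar 46 mm below it when shut, beside it when up). 0 = shut: retaining bar 3 mm over the handles, 28 mm uphill of the bays' origins. Grows as it swings up and back uphill, stop at 1.5; from 1.3 on it is clear of pipettes being laid in. Stays where it is left; about 3 N at the hand bar move it. Starts between 0 and 0.6.
- tray: Fixed open steel tray, 350 (x) x 140 (y) x 22 mm high, walls and floor 4 mm thick. Origin: centre of its underside.
- P1: Pipette, 0.1 kg, 245 mm long, no tip on it, starts lying on the bench; may be absent. White and grey handle 26 mm wide (y), 28 mm high (z), 115 mm long, with flat sides: hold it there, from 40 mm on the nozzle side of the origin to 10 mm on the plunger side. Origin: on the long axis at the middle of the handle, 14 mm above what the handle lies on. x: towards the plunger; nozzle end at x -160 mm, plunger end at +85 mm, z: towards the finger hook.
- P2: As P1 (may be absent). Beyond the handle's shoulder (55 mm from the origin) come a shaft 17 mm thick, 60 mm long, then a nozzle 8 mm thick, 45 mm long. At the other end, a finger hook stands 16 mm off the handle's z face, 31 to 57 mm from the origin.
- P3: As P1 (may be absent).
- T1: A pipette as P1, with a used yellowish plastic tip still pushed on the nozzle: the tip is a slender cone 68 mm long, so that the whole reaches from x = -215 to +85 mm, all 14 mm above what the handle lies on. Starts lying on the bench; may be absent.
- tip_box: Bystander: closed box of clean tips, 122 x 82 x 64 mm. Origin: centre of its underside.
- tube_rack: Bystander: blue rack with small tubes, 70 x 220 x 44 mm. Origin: centre of its underside.
- bottle: Bystander: reagent bottle, 64 mm across, 130 mm tall. Origin: centre of its underside.
- bay1: A bay of the carrier (1 to 4 from the carrier's -y to its +y side, 60 mm apart). Origin: where the origin of a pipette lies when it rests in the bay, on its axis. x: uphill along the slope, z: square off the slope.
- E1: A pipette as P1 that already lies in bay1 at the start, rightly placed; present or absent (one of E1 to E4 is present).
- bay2: As bay1.
- E2: A pipette as P1 that already lies in bay2 at the start, rightly placed; present or absent (one of E1 to E4 is present).
- bay3: As bay1.
- E3: A pipette as P1 that already lies in bay3 at the start, rightly placed; present or absent (one of E1 to E4 is present).
- bay4: As bay1.
- E4: A pipette as P1 that already lies in bay4 at the start, rightly placed; present or absent (one of E1 to E4 is present).
Not all that is in view belongs to the job. What is shaped like the P1 but orange is not meant.

How it is judged:
By the outcome, as a careful person would: the job done as asked, in the order asked, and still so for the second after the job is handed in, with the robot touching nothing.
Of P1, P2, P3, T1 only 3 to 4 are there at a start; the rules pass over those that are not, and their reading is None.
Of E1, E2, E3, E4 only 1 to 1 are there at a start; the rules pass over those that are not, and their reading is None.
At some moment in a run one of P1, P2, P3, T1 may be knocked a few centimetres aside while the robot is not near it.
Once in a run the grip may slacken for a moment while it holds something.
It also fails if it takes over 210 s, if anything falls off the work surface, if the arm or the gripper's body presses on something with over 40 N, if the wrist force passes 120 N, or if a joint passes its speed limit or range.

## Working session

There is one attempt and no reset: what is moved stays moved. The work goes in short steps, each a Python script; the robot and the scene stay as the last script left them, time stands still between calls to the robot, and variables do not carry over. Pictures are saved under pics/ and viewed, and the job is handed in when it is done.

```bash
ls; mkdir -p pics; python3 - <<'E'
from workcell import arm,jaws,sensors,cams
import cv2,numpy as np
for n in("scene","top"):
    c=cams.capture(n); cv2.imwrite(f"pics/{n}0.png",c["image"])
    R=np.array(c["R"]);t=np.array(c["t"]);print(n,c["fx"],c["fy"],c["cx"],c["cy"],np.round(R,4).tolist(),np.round(t,4).tolist(),"cam",np.round(-R.T@t,3))
o=sensors.observe();print(o["time_s"],o["tool_pos"],o["ee_rot"],o["opening"],arm.tcp_to_grasp)
E
```

```text
pics
scene 481.60618051708116 481.60618051708116 255.38746759676718 194.27881551116664 [[0.4885, 0.8725, -0.0136], [0.6113, -0.3534, -0.7081], [-0.6226, 0.3376, -0.706]] [-0.2573, -0.2932, 2.0374] cam [ 1.573 -0.567  1.227]
top 427.9225009184741 427.9225009184741 259.92081608409626 191.5272323055517 [[-0.03, -0.9994, -0.0153], [-0.9888, 0.032, -0.1458], [0.1462, 0.0108, -0.9892]] [-0.023, 0.6342, 1.5909] cam [ 0.394 -0.06   1.666]
0.1 [0.24878454 0.57277579 0.22197746] [ 0.14340111  0.69243143 -0.14439207  0.69218911] 0.0878009064341128 0.0187
```

View pics/scene0.png

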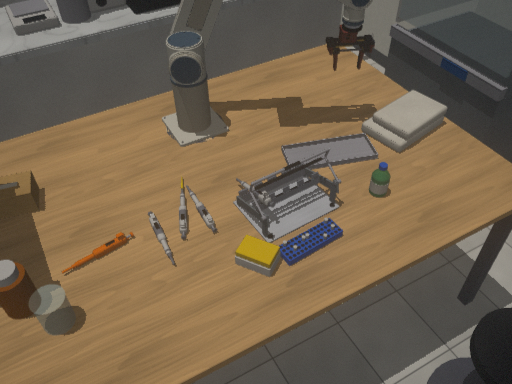

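View pics/top0.png

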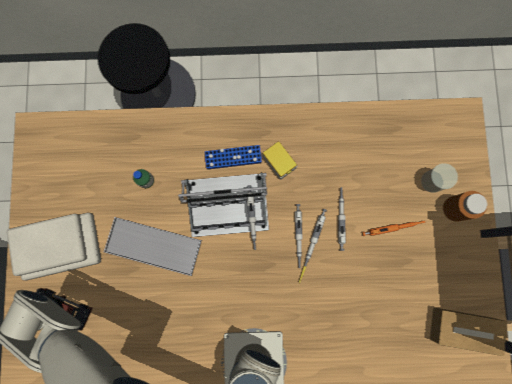

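Top view: three white pipettes at about (298,236), (315,238, yellow tip toward 300,275) and (341,220). The orange decoy is at (393,229), the carrier at (228,203) with one pipette packed near (252,215), and the tray at (153,246). I'll check these in close crops.

```bash
python3 - <<'E'
import cv2
a=cv2.imread("pics/top0.png")
cv2.imwrite("pics/c1.png",cv2.resize(a[160:290,170:370],None,fx=4,fy=4,interpolation=cv2.INTER_CUBIC))
a=cv2.imread("pics/scene0.png")
cv2.imwrite("pics/c2.png",cv2.resize(a[130:280,140:350],None,fx=3.8,fy=3.8,interpolation=cv2.INTER_CUBIC))
E
```

```text
(no output)
```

View pics/c1.png

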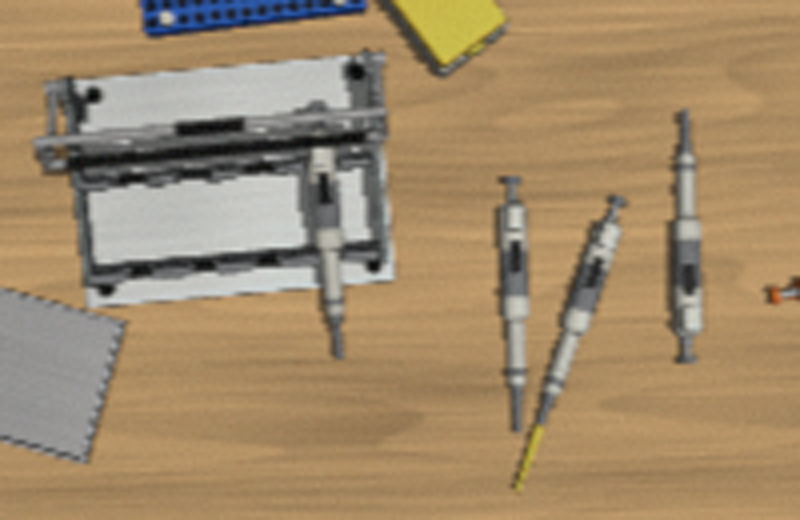

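View pics/c2.png

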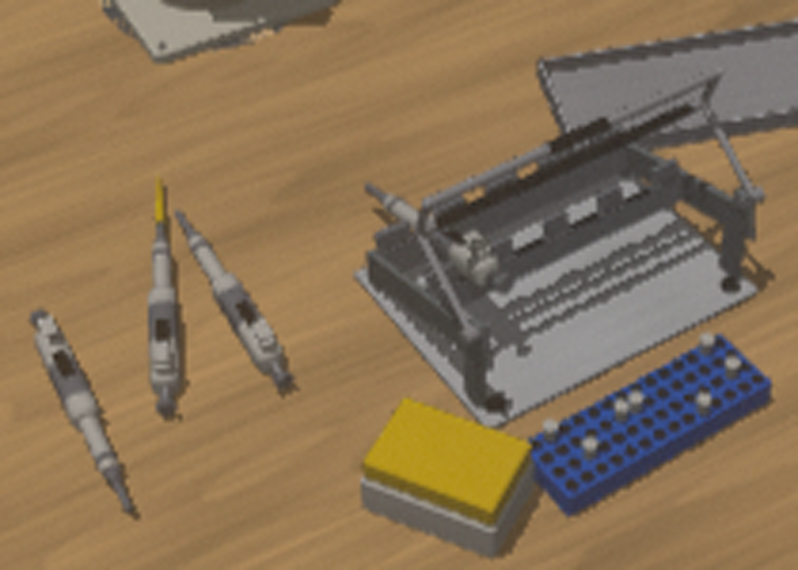

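The three pipettes are clean (298,236), tipped (315,238) and clean with its nozzle facing away (341,220). The packed one is in the carrier's right-hand bay, which is bay1. The carrier's uphill side points away from the robot. Next I'll measure.

```bash
cat > h.py <<'E'
from workcell import arm,jaws,sensors,cams
import cv2,numpy as np
from scipy.spatial.transform import Rotation as Rn
def cap(n,k=4):
    cs=[cams.capture(n) for _ in range(k)]
    c=cs[0]; c["image"]=np.mean([x["image"].astype(np.float32) for x in cs],0).astype(np.uint8)
    c["R"]=np.array(c["R"]);c["t"]=np.array(c["t"]);return c
def ray(c,u,v):
    d=c["R"].T@np.array([(u-c["cx"])/c["fx"],(v-c["cy"])/c["fy"],1.]);return -c["R"].T@c["t"],d/np.linalg.norm(d)
def plane(c,u,v,z):
    o,d=ray(c,u,v);return o+d*(z-o[2])/d[2]
def tri(c1,p1,c2,p2):
    A=[];b=[]
    for c,p in((c1,p1),(c2,p2)):
        o,d=ray(c,*p);M=np.eye(3)-np.outer(d,d);A.append(M);b.append(M@o)
    X=np.linalg.solve(sum(A),sum(b))
    res=[np.linalg.norm(A[i]@X-b[i]) for i in(0,1)];return X,res
def proj(c,X):
    p=c["R"]@np.asarray(X)+c["t"];return np.array([c["fx"]*p[0]/p[2]+c["cx"],c["fy"]*p[1]/p[2]+c["cy"]])
E
python3 - <<'E'
from h import *
import pickle
T=cap("top");S=cap("scene");pickle.dump((T,S),open("cams0.pkl","wb"))
def crop(im,x0,y0,x1,y1,f,name):
    a=cv2.resize(im[y0:y1,x0:x1],None,fx=f,fy=f,interpolation=cv2.INTER_CUBIC)
    for x in range(x0,x1,10): cv2.putText(a,str(x),((x-x0)*f,8),0,.35,(0,0,255),1); cv2.line(a,((x-x0)*f,0),((x-x0)*f,4),(0,0,255),1)
    for y in range(y0,y1,10): cv2.putText(a,str(y),(0,(y-y0)*f+4),0,.35,(0,0,255),1)
    cv2.imwrite(f"pics/{name}.png",a)
crop(T["image"],175,165,275,245,8,"t_car");crop(S["image"],230,145,345,240,7-1,"s_car")
# pipettes on bench: low-saturation vs wood
hsv=cv2.cvtColor(T["image"],cv2.COLOR_BGR2HSV)
print(hsv[200,315-30],hsv[236,298],hsv[275,301])
m=((hsv[...,1]<70)).astype(np.uint8);m[:170]=0;m[300:]=0
y=((hsv[...,1]>130)&(hsv[...,0]>21)&(hsv[...,0]<35)).astype(np.uint8)
n,l,st,ce=cv2.connectedComponentsWithStats(m)
for i in range(1,n):
    if st[i,4]>60: print(i,st[i],ce[i].round(1))
n,l,st,ce=cv2.connectedComponentsWithStats(y)
for i in range(1,n):
    if st[i,4]>5: print("yel",st[i],ce[i].round(1))
E
```

```text
[ 17 113 170] [ 25  17 193] [ 27 158 161]
1 [   0  170  101  130 5790] [ 44.1 241.7]
6 [422 170  36  22 656] [439.  179.6]
7 [ 481  170   31   67 1340] [500.9 203. ]
8 [137 173  17  15  77] [148.3 182.1]
9 [ 178  173   91   77 4698] [226.7 204.7]
10 [338 187   8  64 347] [341.2 221.7]
11 [464 194  23  20 372] [475.2 203.5]
12 [295 204   8  64 334] [298.4 233.1]
13 [304 209  23  57 320] [315.4 235.1]
14 [ 103  217   99   59 3382] [152.3 246. ]
17 [499 249  13  51 469] [505.8 273.2]
18 [ 13 289  54  11 310] [ 35.7 295.3]
yel [263 142  34  34 632] [279.5 158.7]
yel [299 266   7  17  40] [302.  273.4]
```

View pics/t_car.png

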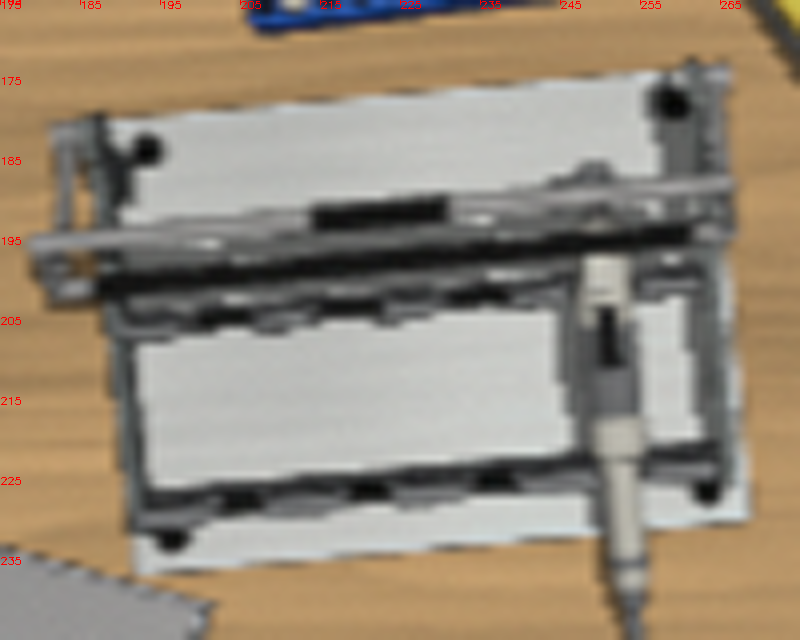

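View pics/s_car.png

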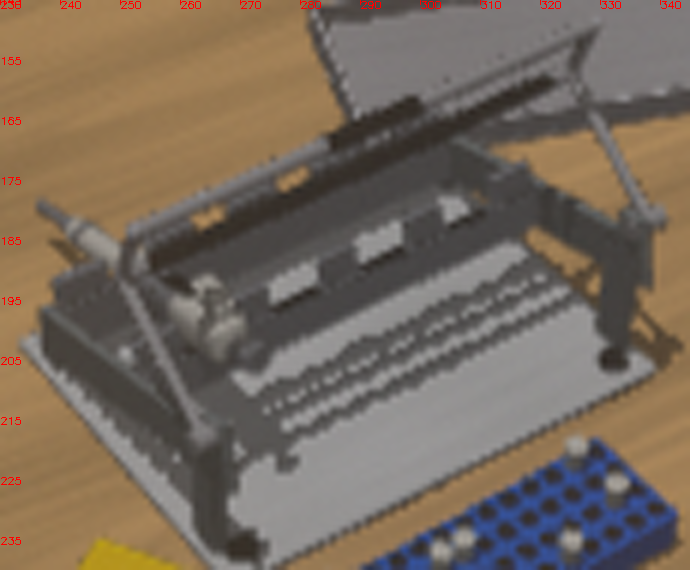

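The bail is partly up: its sleeve is near (222,191) top and (292,165) scene. E1 lies in bay1, and bays 2-4 are free. The carrier's uphill side faces world +x, toward the tube rack. Now I'll do the geometry.

```bash
cat > m1.py <<'E'
from h import *
import pickle
T,S=pickle.load(open("cams0.pkl","rb"))
hsv=cv2.cvtColor(T["image"],cv2.COLOR_BGR2HSV).astype(float)
# plate edges by saturation half-crossings
s=hsv[...,1]
def cross(p,q,lev):  # subpixel crossing along p->q
    n=200;xs=np.linspace(p[0],q[0],n);ys=np.linspace(p[1],q[1],n)
    v=cv2.remap(s.astype(np.float32),xs.astype(np.float32)[None],ys.astype(np.float32)[None],cv2.INTER_LINEAR)[0]
    i=np.where((v[:-1]<lev)&(v[1:]>=lev))[0]
    return (xs[i[0]],ys[i[0]]) if len(i) else None
zp=0.008
dn=[cross((u,231-(u-230)*.09),(u,242-(u-230)*.09),60) for u in range(196,266,3) if not 248<u<260]
up=[cross((u,180-(u-230)*.09),(u,168-(u-230)*.09),60) for u in range(196,256,3)]
rt=[cross((260,v),(275,v),60) for v in range(200,228,3)]
lt=[cross((197,v),(183,v),60) for v in (234,235)]
def line(ps):
    P=np.array([plane(T,*p,zp)[:2] for p in ps if p]);vx,vy,x,y=cv2.fitLine(P.astype(np.float32),cv2.DIST_HUBER,0,.01,.01).ravel()
    r=(P-[x,y])@[-vy,vx];return np.array([vx,vy]),np.array([x,y]),r.std()
for n,ps in(("dn",dn),("up",up),("rt",rt),("lt",lt)):
    d,p,r=line(ps);print(n,np.degrees(np.arctan2(d[1],d[0])).round(2),p.round(4),"std",r.round(4))
d,p,_=line(dn);d2,p2,_=line(up)
n=np.array([-d[1],d[0]]);print("plate depth",abs((p2-p)@n))
for n,q in(("BL",(191.9,236.9)),("BR",(268.1,229.75)),("TR",(266.2,173.1))):print(n,plane(T,*q,zp).round(4))
X,r=tri(T,(222.4,191.4),S,(291.8,165));print("sleeve",X.round(4),np.round(r,4))
E
python3 m1.py
python3 - <<'E'
import pickle,cv2
T,S=pickle.load(open("cams0.pkl","rb"))
def crop(im,x0,y0,x1,y1,f,name):
    a=cv2.resize(im[y0:y1,x0:x1],None,fx=f,fy=f,interpolation=cv2.INTER_CUBIC)
    for x in range(x0,x1,10): cv2.putText(a,str(x),((x-x0)*f,8),0,.35,(0,0,255),1)
    for y in range(y0,y1,10): cv2.putText(a,str(y),(0,(y-y0)*f+4),0,.35,(0,0,255),1)
    cv2.imwrite(f"pics/{name}.png",a)
crop(T["image"],285,180,350,290,5,"t_pip");crop(S["image"],140,170,225,270,6,"s_pip");crop(T["image"],235,180,265,252,8,"t_e1")
E
```

```text
dn -86.68 [0.4782 0.1053] std 0.0004
up -86.77 [0.7043 0.0954] std 0.0004
rt 2.95 [ 0.5517 -0.0682] std 0.0005
lt 7.67 [0.4794 0.2295] std 0.0
plate depth 0.22513008
BL [0.4701 0.2258 0.008 ]
BR [ 0.4885 -0.0694  0.008 ]
TR [ 0.7114 -0.0693  0.008 ]
sleeve [0.6147 0.086  0.2056] [0.0011 0.0011]
```

View pics/t_pip.png

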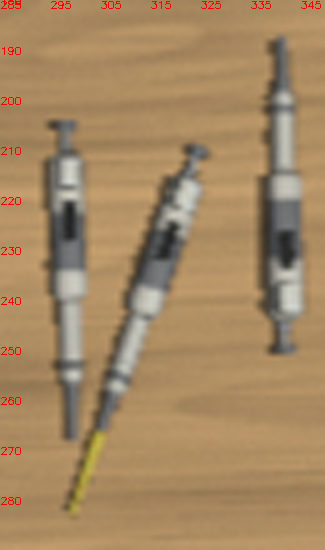

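View pics/t_e1.png

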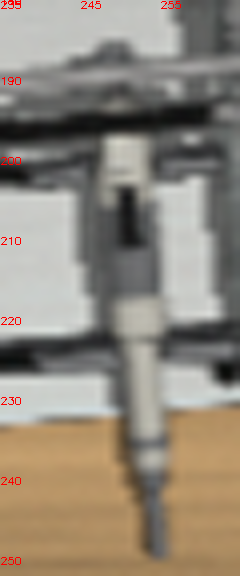

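```bash
cat >> h.py <<'E'
ex=np.array([np.cos(.0572),np.sin(.0572),0]);ey=np.array([-ex[1],ex[0],0]);ez=np.array([0,0,1.])
def pipes(T):
    """white pipettes on bench, top view: origin (z .014), yaw of +x (to plunger), length, tip?"""
    hsv=cv2.cvtColor(T["image"],cv2.COLOR_BGR2HSV).astype(np.float32)
    up=cv2.resize(hsv[...,1],None,fx=4,fy=4,interpolation=cv2.INTER_LINEAR)
    m=(up<72).astype(np.uint8)
    n,l,st,ce=cv2.connectedComponentsWithStats(m);out=[]
    for i in range(1,n):
        if not 3000<st[i,4]<8000: continue
        v,u=np.nonzero(l==i);uu=(u+.5)/4-.5;vv=(v+.5)/4-.5
        d=np.stack([(uu-T["cx"])/T["fx"],(vv-T["cy"])/T["fy"],np.ones(len(uu))],1)@T["R"]
        o=-T["R"].T@T["t"];P=(o+d*((.014-o[2])/d[:,2])[:,None])[:,:2]
        c=P.mean(0);w,V=np.linalg.eigh(np.cov(P.T));a=V[:,1];s=(P-c)@a;L=s.max()-s.min()
        if L<.2 or L>.31 or w[0]/w[1]>.05: continue
        lat=(P-c)@np.array([-a[1],a[0]])
        # nozzle end is thin: widths 25..60mm from each end
        wd=lambda q:np.ptp(np.percentile(lat[q],[5,95]))
        lo,hi=s.min(),s.max()
        w1=wd((s>lo+.025)&(s<lo+.08));w2=wd((s>hi-.08)&(s<hi-.025))
        if w1>w2: a=-a;s=-s;lo,hi=-hi,-lo
        # plunger at hi
        q=(s>hi-.14)&(s<hi-.03)   # handle
        lat=(P-c)@np.array([-a[1],a[0]])
        org=c+a*((hi-.085)+(lo+.160))/2
        out.append(dict(org=org,yaw=np.arctan2(a[1],a[0]),L=L,hi=c+a*hi,lo=c+a*lo,a=a,w=(w1,w2),hlat=np.median([np.percentile(lat[q],2),np.percentile(lat[q],98)]),px=ce[i]/4))
    return out
E
python3 - <<'E'
from h import *
import pickle
T,S=pickle.load(open("cams0.pkl","rb"))
for p in pipes(T): print(p["px"].round(0),p["org"].round(4),"yaw",round(np.degrees(p["yaw"]),2),"L",round(p["L"],4),np.round(p["w"],4),"hlat",p["hlat"].round(4),np.linalg.norm(p["org"]).round(3))
for n,a,b in(("nozzle",(254.3,249),(237,179)),("shaftend",(253.3,237.5),(248.5,188.5)),):
    X,r=tri(T,a,S,b);print(n,X.round(4),np.round(r,4),"carrier",(X@ex).round(4),(X@ey).round(4))
E
```

```text
[342. 222.] [ 0.4861 -0.351 ] yaw 177.43 L 0.2453 [0.0166 0.0264] hlat 0.0002 0.6
[299. 233.] [ 0.5014 -0.1858] yaw -1.03 L 0.2456 [0.0247 0.0158] hlat -0.0 0.535
[316. 235.] [ 0.4908 -0.2615] yaw -21.96 L 0.232 [0.0245 0.0166] hlat -0.0 0.556
nozzle [ 0.4162 -0.0145  0.031 ] [0.0002 0.0002] carrier 0.4147 -0.0383
shaftend [ 0.464  -0.0034  0.0165] [0.0091 0.0091] carrier 0.463 -0.03
```

```bash
python3 - <<'E'
from h import *
import pickle
T,S=pickle.load(open("cams0.pkl","rb"))
for n,a,b in(("h+",(184,181),(338,181)),("h-",(264,174),(264,217)),("bar+",(179.5,195),(329,150)),("bar-",(265.5,187.5),(251,186)),("sl",(222.4,191.4),(291.8,165))):
    X,r=tri(T,a,S,b);print(n,X.round(4),np.round(r,4),"c",(X@ex).round(4),(X@ey).round(4))
ox,oy,oz=.5685,.0495,.075
sx=ex*np.cos(.28)+ez*np.sin(.28);sz=-ex*np.sin(.28)+ez*np.cos(.28)
O=ex*ox+ey*oy+ez*oz
pts=[]
for k in(-1.5,-.5,.5,1.5):
    for (x,z) in((-.160,0),(-.055,0),(0,0),(.085,0)): pts.append((O+ey*.06*k+sx*x+sz*z,(0,0,255)))
    for (x,z) in((-.057,-.0085),(-.067,-.0085),(.022,-.014),(.030,-.014)):
        for y in (-.012,.012) if x<0 else (-.017,.017): pts.append((O+ey*(.06*k+y)+sx*x+sz*z,(255,0,0)))
for c,box,f,n in((T,(175,165,275,255),8,"ov_t"),(S,(230,145,345,240),6,"ov_s")):
    x0,y0,x1,y1=box;a=cv2.resize(c["image"][y0:y1,x0:x1],None,fx=f,fy=f,interpolation=cv2.INTER_CUBIC)
    for X,col in pts:
        p=(proj(c,X)+.5-[x0,y0])*f;cv2.circle(a,(int(p[0]),int(p[1])),2,col,-1)
    cv2.imwrite(f"pics/{n}.png",a)
E
```

```text
h+ [0.6726 0.2371 0.1111] [0.0013 0.0013] c 0.6851 0.1983
h- [ 0.6892 -0.0595  0.1099] [0.0011 0.0011] c 0.6847 -0.0988
bar+ [0.6079 0.236  0.2001] [0.0013 0.0013] c 0.6204 0.2009
bar- [ 0.6242 -0.0655  0.194 ] [0.0015 0.0015] c 0.6195 -0.1011
sl [0.6147 0.086  0.2056] [0.0011 0.0011] c 0.6186 0.0508
```

View pics/ov_t.png

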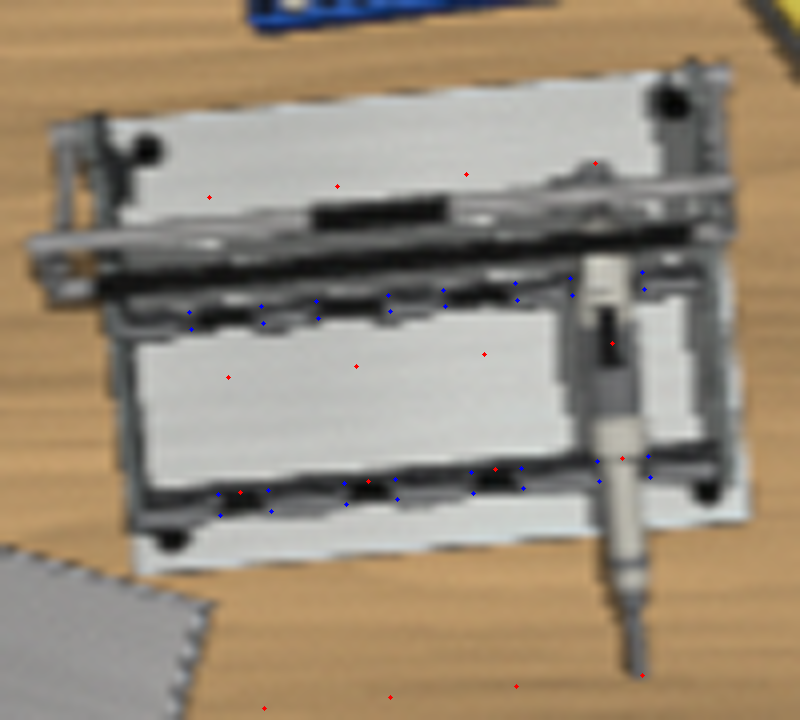

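View pics/ov_s.png

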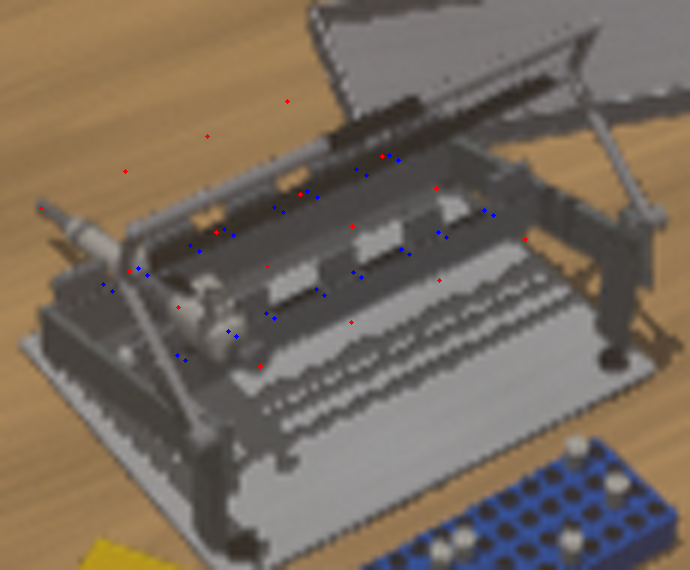

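The overlay of the predicted notches and E1's ends matches both pictures, with lateral error of about 1 mm or less. The hinge is at carrier x 0.685, z 0.1105. The sleeve radius comes out at 0.116 against 0.117 given, so the bail is at about 0.6 rad. I'll swing the bail up first.

```bash
cat >> h.py <<'E'
OX,OY,OZ=.5685,.0495,.075
sx=ex*np.cos(.28)+ez*np.sin(.28);sz=-ex*np.sin(.28)+ez*np.cos(.28)
HX,HZ,RB,A0=.685,.1105,.117,.34
G=arm.tcp_to_grasp
def bar(th): # world of hand bar middle at bail angle th
    a=A0+th;return ex*(HX-RB*np.cos(a))+ey*OY+ez*(HZ+RB*np.sin(a))
def q(xd,yd):
    xd=np.array(xd)/np.linalg.norm(xd);yd=np.array(yd)-xd*np.dot(xd,yd);yd/=np.linalg.norm(yd)
    return Rn.from_matrix(np.stack([xd,yd,np.cross(xd,yd)],1)).as_quat()
def best(P,xd,yd):
    """choose the half turn with mid-range last joint; P=grasp point"""
    P=np.array(P)+G*np.array(xd)/np.linalg.norm(xd);c=[]
    for s in(1,-1):
        r=q(xd,s*np.array(yd));k=arm.ik(P,r)
        if k is not None:c.append((abs(k[5]),s,r,k))
    c.sort(key=lambda z:z[0]);return P,c
def st(m=""):
    o=sensors.observe();print(m,"t",round(o["time_s"],1),"tcp",np.round(o["tool_pos"],4),"F",np.round(o["force"],1),"open",round(o["opening"],4))
    return o
def pic(n,name,box=None,f=1):
    c=cap(n,1);a=c["image"]
    if box: a=cv2.resize(a[box[1]:box[3],box[0]:box[2]],None,fx=f,fy=f,interpolation=cv2.INTER_CUBIC)
    cv2.imwrite(f"pics/{name}.png",a)
E
python3 - <<'E'
from h import *
D=[0,0,-1.]
B=ex*.6186+ey*.0507+ez*.2056
P,c=best(B,D,ex);print(P,[(x[1],np.round(x[3],2)) for x in c])
for th in(.6,1.0,1.42): print(th,bar(th).round(4),len(best(bar(th),D,ex)[1]))
r=c[0][2]
o=sensors.observe();arm.move_l(o["tool_pos"]+[0,0,.12],vel=.25)
jaws.set_gripper(.045,15)
arm.move_to(P+[0,0,.08],r);st("above")
h=arm.move_l(P,vel=.1,contact_N=8);st(h)
pic("scene","b1",(200,60,360,220),4)
E
```

```text
[0.61468984 0.08598171 0.1869    ] [(1, array([ 0.12,  0.46,  1.67, -0.  ,  1.02,  0.06]))]
0.6 [0.6122 0.0846 0.205 ] 1
1.0 [0.6543 0.087  0.2244] 1
1.42 [0.703  0.0898 0.2254] 1
above t 4.2 tcp [0.6146 0.0869 0.267 ] F [-0.2  0.8  0.5] open 0.0447
False t 5.1 tcp [0.6152 0.0861 0.1875] F [0.1 0.2 0.3] open 0.0451
```

View pics/b1.png

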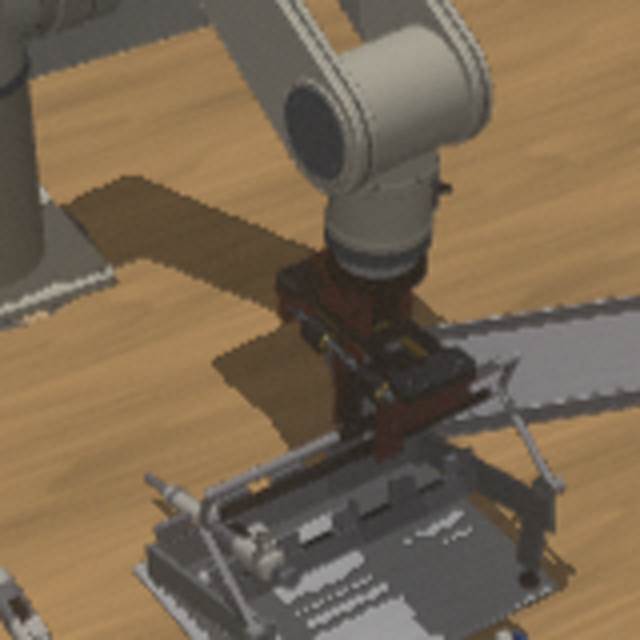

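The fingers straddle the sleeve, around crop (370,430). I'll close and swing.

```bash
python3 - <<'E'
from h import *
jaws.set_gripper(.0,15);o=st("grip")
b=o["tool_pos"]+[0,0,G];a=np.arctan2(b[2]-HZ,HX-b@ex);print("bail est",a-A0)
off=b-bar(a-A0)
for th in np.append(np.arange(a-A0+.1,1.42,.1),1.42):
    arm.move_l(bar(th)+off*np.array([1,1,1])-[0,0,G],vel=.08)
    f=sensors.observe()["force"];print(round(th,2),np.round(f,1))
    if np.linalg.norm(f)>40: break
st("end");pic("scene","b2",(200,60,360,220),4)
E
```

```text
grip t 5.8 tcp [0.6148 0.086  0.187 ] F [ 0.2 -0.   0.1] open 0.0094
bail est 0.6221228031454584
0.72 [0.3 0.9 2.7]
0.82 [0.  0.3 4.4]
0.92 [-0.3 -0.4  4.5]
1.02 [-0.2 -0.1  3.3]
1.12 [ 0.2 -0.3  2.2]
1.22 [ 1.3 -1.6  1.7]
1.32 [ 1.6 -1.8 -0.5]
1.42 [ 0.8 -1.2 -0.9]
end t 8.2 tcp [0.7039 0.091  0.2055] F [ 0.8 -1.2 -0.9] open 0.0094
```

View pics/b2.png

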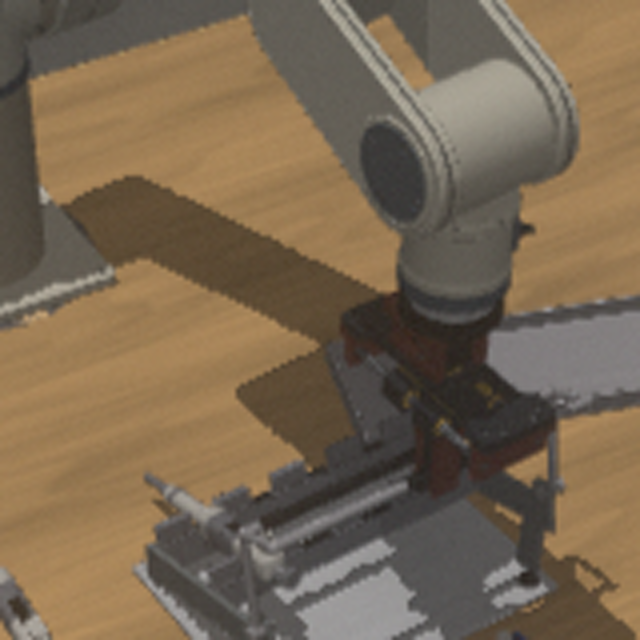

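The bail is up at about 1.42 rad, with the hand bar above the hinge. I'll release it and fetch the first clean pipette.

```bash
cat >> h.py <<'E'
def grasp_plan(org,yaw,gx=-.015,gz=.0215,goal=None,pre=()):
    """goal: (origin,xdir,zdir) of the pipette. returns sign, poses"""
    a=np.array([np.cos(yaw),np.sin(yaw),0]);y=np.array([-a[1],a[0],0])
    D=np.array([0,0,-1.]);h=gz-.014
    Pg=np.array([org[0],org[1],gz])+a*gx+D*G
    O,xd,zd=goal;yd=np.cross(zd,xd);Pp=O+xd*gx+zd*h-zd*G
    res=[]
    for s in(1,-1):
        r1=q(D,s*y);r2=q(-zd,s*yd);k1=arm.ik(Pg,r1);k2=arm.ik(Pp,r2)
        if k1 is not None and k2 is not None: res.append((max(abs(k1[5]),abs(k2[5])),s,r1,r2,np.round(k1,2),np.round(k2,2)))
    res.sort(key=lambda z:z[0]);return Pg,Pp,res
def bay(k): return ex*OX+ey*(OY+.06*(k-2.5))+ez*OZ
E
python3 - <<'E'
from h import *
jaws.set_gripper(.032,15)
o=sensors.observe();arm.move_l(o["tool_pos"]+[0,0,.10],vel=.2);st()
T=cap("top",2);cv2.imwrite("pics/t1.png",T["image"])
ps=pipes(T)
for p in ps: print(p["px"].round(0),p["org"].round(4),"yaw",round(np.degrees(p["yaw"]),2),"L",round(p["L"],4))
p=min(ps,key=lambda p:abs(p["px"][0]-299))
for k in(2,3,4):
    Pg,Pp,res=grasp_plan(p["org"],p["yaw"],goal=(bay(k),sx,sz));print(k,Pg.round(3),Pp.round(3),[(r[1],r[4],r[5]) for r in res])
E
```

```text
t 9.4 tcp [0.7029 0.091  0.3049] F [-0.2  0.2 -1.3] open 0.0322
[342. 222.] [ 0.4861 -0.3511] yaw 177.44 L 0.2453
[299. 233.] [ 0.501  -0.1858] yaw -1.05 L 0.2447
[316. 235.] [ 0.4908 -0.2614] yaw -21.96 L 0.232
2 [ 0.486 -0.185  0.003] [0.555 0.051 0.06 ] [(-1, array([-0.39,  0.63,  1.96, -0.  ,  0.55,  1.2 ]), array([ 0.07,  0.5 ,  2.06, -0.02,  0.3 ,  1.6 ])), (1, array([-0.39,  0.63,  1.96, -0.  ,  0.55, -1.94]), array([ 0.07,  0.5 ,  2.06, -0.02,  0.3 , -1.54]))]
3 [ 0.486 -0.185  0.003] [0.552 0.111 0.06 ] [(-1, array([-0.39,  0.63,  1.96, -0.  ,  0.55,  1.2 ]), array([ 0.2 ,  0.51,  2.05, -0.13,  0.31,  1.83])), (1, array([-0.39,  0.63,  1.96, -0.  ,  0.55, -1.94]), array([ 0.2 ,  0.51,  2.05, -0.13,  0.31, -1.31]))]
4 [ 0.486 -0.185  0.003] [0.548 0.171 0.06 ] [(1, array([-0.39,  0.63,  1.96, -0.  ,  0.55, -1.94]), array([ 0.32,  0.52,  2.02, -0.22,  0.34, -1.11])), (-1, array([-0.39,  0.63,  1.96, -0.  ,  0.55,  1.2 ]), array([ 0.32,  0.52,  2.02, -0.22,  0.34,  2.03]))]
```

View pics/t1.png

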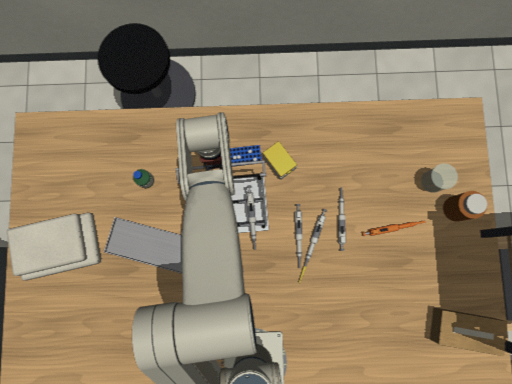

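Nothing has moved. The clean pipette at (299,233) goes to bay2.

```bash
cat >> h.py <<'E'
def pick(Pg,r1,opening=.045,effort=30,lift=.20):
    o=sensors.observe()
    if o["tool_pos"][2]<.25: arm.move_l([*o["tool_pos"][:2],.27],vel=.25)
    jaws.set_gripper(opening,effort)
    arm.move_to(Pg+[0,0,.10],r1)
    h=arm.move_l(Pg,vel=.12,contact_N=10);st(f"down {h}")
    jaws.set_gripper(0,effort);st("gripped")
    arm.move_l(Pg+[0,0,lift],vel=.15);o=st("lifted")
    return o["opening"]
E
python3 - <<'E'
from h import *
T=cap("top",2);ps=pipes(T);p=min(ps,key=lambda p:abs(p["px"][0]-299));print(p["org"],p["yaw"])
Pg,Pp,res=grasp_plan(p["org"],p["yaw"],goal=(bay(2),sx,sz));_,s,r1,r2,_,_=res[0]
for off in(sz*.1,sz*.14-ex*.05,sz*.12-ex*.04): k=arm.ik(Pp+off,r2);print(None if k is None else np.round(k,2))
op=pick(Pg,r1)
print(op)
pic("scene","p1",(100,50,340,250),3)
E
```

```text
[ 0.50140674 -0.1857798 ] -0.018162388665761246
[ 0.07  0.28  2.08 -0.01  0.5   1.6 ]
[ 0.08  0.13  2.17 -0.01  0.57  1.6 ]
[ 0.08  0.19  2.15 -0.01  0.52  1.6 ]
down False t 12.6 tcp [ 0.4869 -0.1856  0.0033] F [ 1.  -0.6 -0.3] open 0.0451
gripped t 13.0 tcp [ 0.4868 -0.1857  0.0034] F [-0.9 -0.4  5.7] open 0.0258
lifted t 14.5 tcp [ 0.4859 -0.1853  0.202 ] F [ 0.1  0.8 -1.7] open 0.0263
0.02627783515904181
```

View pics/p1.png

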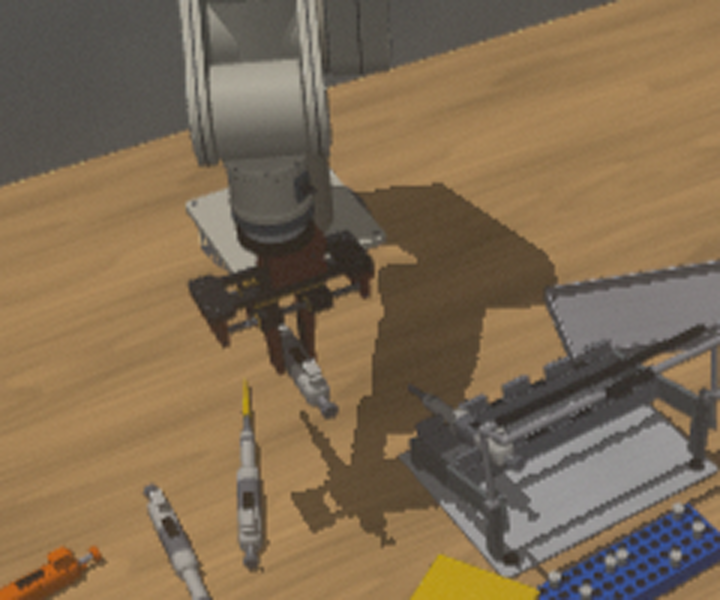

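The pipette is held level with an opening of 26 mm, which matches the handle width, and the bail is staying up. Now to place it.

```bash
cat >> h.py <<'E'
def place_bay(k,s,gx=-.015,h=.0075,op=.040,dlat=0.):
    O=bay(k)+ey*dlat;Pp=O+sx*gx+sz*(h-G);r2=q(-sz,s*ey)
    arm.move_to(Pp+sz*.14-ex*.05,r2);st("via")
    arm.move_l(Pp+sz*.09,vel=.15)
    arm.move_l(Pp+sz*.035,vel=.15);o=st("pre")
    h_=arm.move_l(Pp-sz*.002,vel=.04,contact_N=5);o=st(f"contact {h_}")
    d=np.array(o["tool_pos"])-Pp;print("dev along sx,ey,sz",(d@sx).round(4),(d@ey).round(4),(d@sz).round(4))
    return Pp
E
python3 - <<'E'
from h import *
place_bay(2,-1)
pic("scene","p2",(220,100,350,230),5);pic("top","p2t",(170,150,300,270),5)
E
```

```text
via t 15.5 tcp [0.4674 0.0459 0.1949] F [ 0.6 -0.7 -0.5] open 0.0257
pre t 16.7 tcp [0.5452 0.0507 0.0941] F [ 0.6 -0.2 -1.3] open 0.0256
contact True t 17.5 tcp [0.5545 0.0513 0.0609] F [-1.2  0.4  3.7] open 0.0258
dev along sx,ey,sz -0.0004 -0.0 0.0009
```

View pics/p2.png

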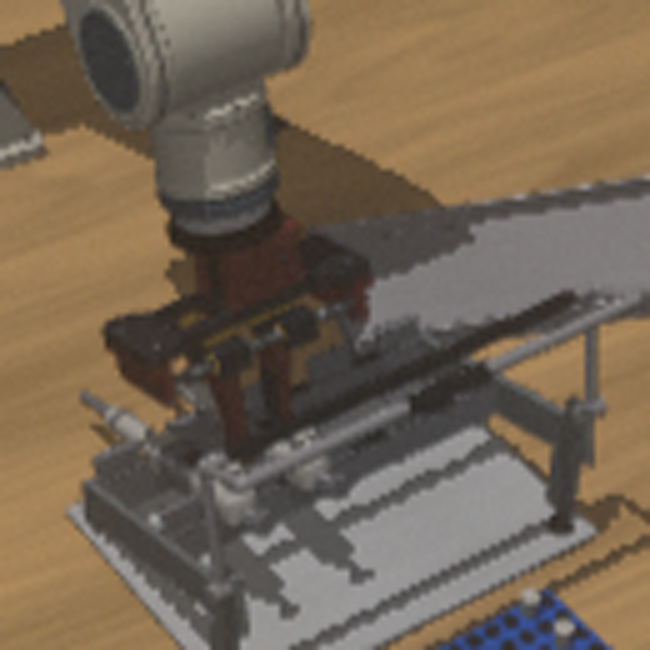

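Contact came 0.9 mm above nominal, so it's seated beside E1 in bay2. I'll release, retreat, and go for the tipped pipette.

```bash
python3 - <<'E'
from h import *
jaws.set_gripper(.038,30)
o=sensors.observe();P=np.array(o["tool_pos"])
arm.move_l(P+sz*.10-ex*.0,vel=.12);arm.move_l(P+sz*.16-ex*.06,vel=.25);st()
# park toward -y
arm.move_to([.42,-.25,.33],q([0,0,-1],-ey))
T=cap("top",2);S=cap("scene",2)
cv2.imwrite("pics/t2.png",cv2.resize(T["image"][160:300,90:350],None,fx=3,fy=3,interpolation=cv2.INTER_CUBIC))
cv2.imwrite("pics/s2.png",cv2.resize(S["image"][130:250,220:350],None,fx=5,fy=5,interpolation=cv2.INTER_CUBIC))
for p in pipes(T): print(p["px"].round(0),p["org"].round(4),"yaw",round(np.degrees(p["yaw"]),2),"L",round(p["L"],4))
E
```

```text
t 19.5 tcp [0.4505 0.0453 0.2144] F [ 0.2  0.2 -0.5] open 0.0381
```

View pics/t2.png

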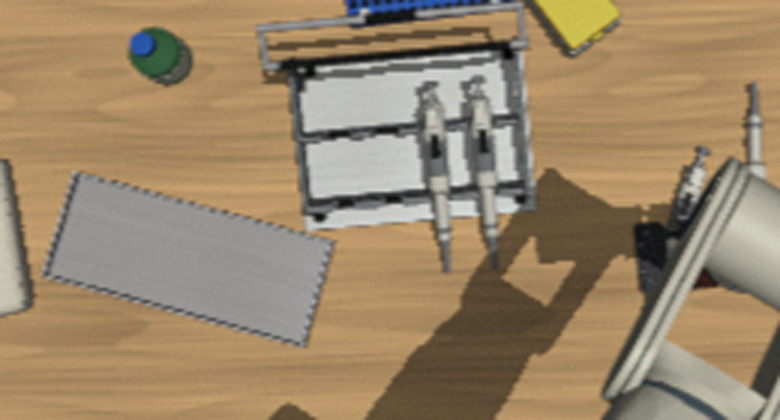

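View pics/s2.png

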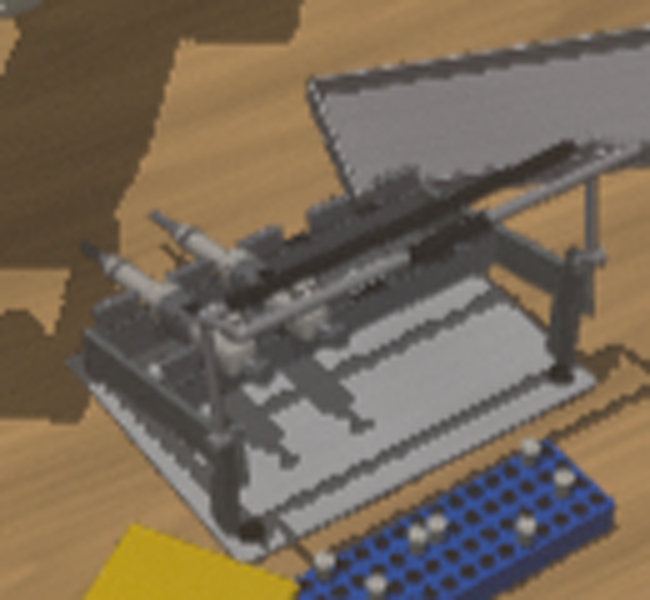

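The new pipette lies parallel to E1 in bay2, with nozzle tips level. I'll compute the tray pose and re-detect with the arm out of the way.

```bash
python3 - <<'E'
from h import *
import pickle
T0,_=pickle.load(open("cams0.pkl","rb"))
hsv=cv2.cvtColor(T0["image"],cv2.COLOR_BGR2HSV)
up=cv2.resize(hsv[...,1].astype(np.float32),None,fx=4,fy=4);m=(up<75).astype(np.uint8);n,l,s,ce=cv2.connectedComponentsWithStats(m)
i=l[246*4,153*4];v,u=np.nonzero(cv2.morphologyEx((l==i).astype(np.uint8),cv2.MORPH_OPEN,np.ones((9,9))))
P=np.array([plane(T0,(a+.5)/4-.5,(b+.5)/4-.5,.022)[:2] for a,b in zip(u[::3],v[::3])]).astype(np.float32)
print("tray",cv2.minAreaRect(P*1000),[ (x/1000).round(3) for x in cv2.boxPoints(cv2.minAreaRect(P*1000))])
arm.move_to([.40,.15,.36],q([0,0,-1],-ey))
T=cap("top",2);cv2.imwrite("pics/t3.png",cv2.resize(T["image"][160:300,250:400],None,fx=4,fy=4,interpolation=cv2.INTER_CUBIC))
for p in pipes(T): print(p["px"].round(0),p["org"].round(4),"hi-85",(p["hi"]-.085*p["a"]).round(4),"yaw",round(np.degrees(p["yaw"]),2),"L",round(p["L"],4))
st()
E
```

```text
tray ((440.2626037597656, 376.28802490234375), (354.4861145019531, 142.09568786621094), 73.28689575195312) [array([0.321, 0.227], dtype=float32), array([0.457, 0.186], dtype=float32), array([0.559, 0.526], dtype=float32), array([0.423, 0.566], dtype=float32)]
[342. 222.] [ 0.4861 -0.351 ] hi-85 [ 0.4859 -0.351 ] yaw 177.43 L 0.2453
[316. 235.] [ 0.4908 -0.2614] hi-85 [ 0.4848 -0.259 ] yaw -21.95 L 0.232
 t 22.5 tcp [0.4004 0.1493 0.3599] F [ 0.4 -0.8 -0.7] open 0.0376
```

View pics/t3.png

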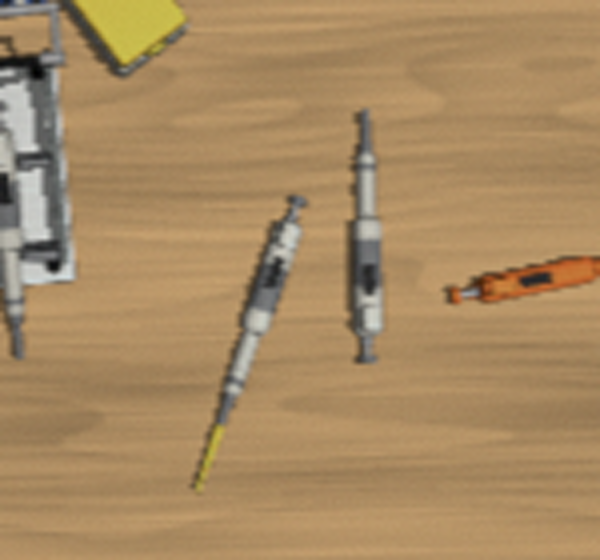

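T1 is at hi-85 = (0.485,-0.259), yaw -22°. The tray centre is (0.440,0.376), long axis 73.3°, size 354x142 (given as 350x140). T1 goes in the tray.

```bash
python3 - <<'E'
from h import *
T=cap("top",2);p=min(pipes(T),key=lambda p:abs(p["px"][0]-316));org=p["hi"]-.085*p["a"];print(org,p["yaw"])
best_=None
for ang in(73.29,73.29-180):
    a=np.radians(ang);xd=np.array([np.cos(a),np.sin(a),0]);O=np.array([.4403,.3763,.018])+.065*xd
    Pg,Pp,res=grasp_plan(org,p["yaw"],goal=(O,xd,ez))
    for r in res:
        k=arm.ik(Pp+[0,0,.29],r[3]);k2=arm.ik(Pg+[0,0,.30],r[2]);print(ang,r[1],r[4],r[5],k is not None,k2 is not None)
        c=abs(r[4]-r[5]).max()
        if k is not None and k2 is not None and (best_ is None or r[0]<best_[0]): best_=(r[0],r,Pg,Pp,ang)
_,r,Pg,Pp,ang=best_;print("use",ang,r[1])
op=pick(Pg,r[2],opening=.045,lift=.30)
import pickle;pickle.dump((r,Pg,Pp,ang),open("t1.pkl","wb"))
pic("scene","p3",(100,30,340,250),3)
E
```

```text
[ 0.48478662 -0.25903386] -0.3832263933373987
73.29 -1 [-0.52  0.64  1.93 -0.    0.57  1.44] [ 0.73  0.72  1.73 -0.    0.7   1.02] True True
73.29 1 [-0.52  0.64  1.93 -0.    0.57 -1.7 ] [ 0.73  0.72  1.73 -0.    0.7  -2.12] True True
-106.71 1 [-0.52  0.64  1.93 -0.    0.57 -1.7 ] [ 0.63  0.64  1.92 -0.    0.58  0.93] True True
-106.71 -1 [-0.52  0.64  1.93 -0.    0.57  1.44] [ 0.63  0.64  1.92 -0.    0.58 -2.22] True True
use 73.29 -1
down False t 25.7 tcp [ 0.4713 -0.2537  0.0033] F [-0.1  0.1 -0.3] open 0.0449
gripped t 26.1 tcp [ 0.4712 -0.2537  0.0034] F [-0.7  0.2  5.6] open 0.0256
lifted t 28.3 tcp [ 0.4706 -0.2533  0.3021] F [-1.   0.8 -1.5] open 0.0258
```

View pics/p3.png

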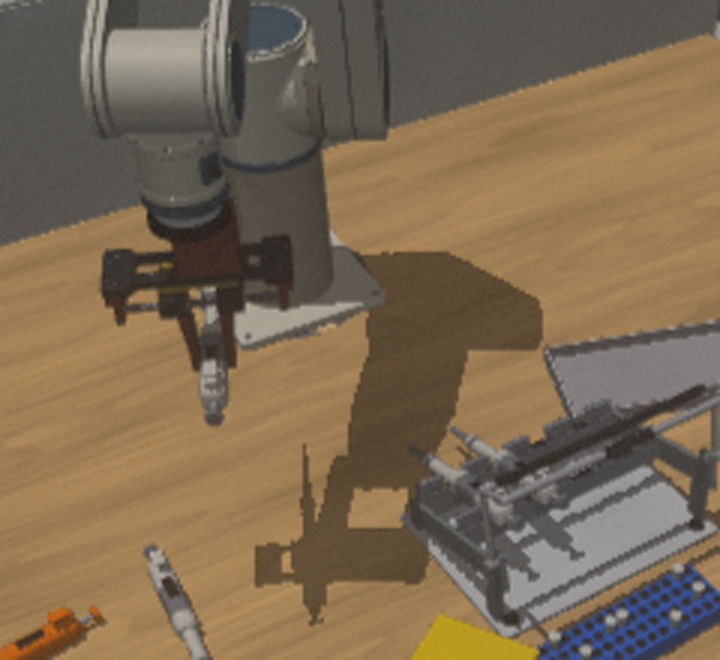

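T1 is held level, and its shadow shows the tip intact. Carrying it to the tray.

```bash
python3 - <<'E'
from h import *
import pickle
r,Pg,Pp,ang=pickle.load(open("t1.pkl","rb"))
arm.move_to(Pp+[0,0,.29],r[3]);st("over")
arm.move_l(Pp+[0,0,.05],vel=.18);st("pre")
h=arm.move_l(Pp-[0,0,.002],vel=.04,contact_N=5);o=st(f"c {h}");print(np.array(o["tool_pos"])-Pp)
pic("top","p4",(90,150,260,300),4);pic("scene","p4s",(200,60,400,230),4)
E
```

```text
over t 30.8 tcp [0.4553 0.4234 0.2968] F [-0.3 -0.1 -0.5] open 0.0257
pre t 32.2 tcp [0.4553 0.4247 0.0578] F [ 0.3  0.2 -0.7] open 0.026
c True t 33.4 tcp [0.4544 0.424  0.0073] F [-0.7 -0.8  4.3] open 0.0259
[-0.0002399  -0.00018609  0.00051643]
```

View pics/p4s.png

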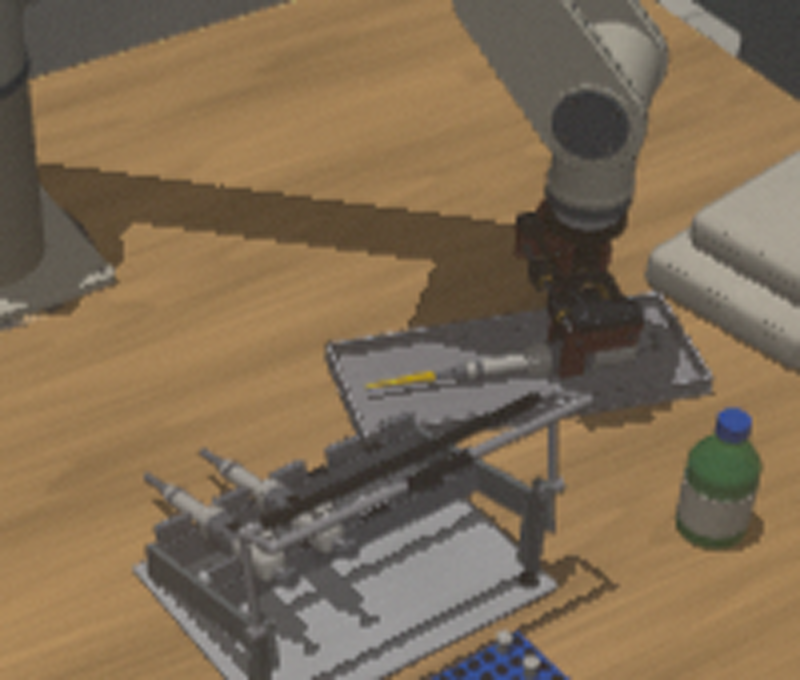

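T1 is down inside the tray, tip end included. I'll release it and pick the last clean pipette, which needs a half turn for bay4.

```bash
python3 - <<'E'
from h import *
import pickle
jaws.set_gripper(.05,30)
o=sensors.observe();arm.move_l(np.array(o["tool_pos"])+[0,0,.30],vel=.2)
T=cap("top",2);S=cap("scene",1)
for p in pipes(T): print(p["px"].round(0),p["org"].round(4),"yaw",round(np.degrees(p["yaw"]),2),"L",round(p["L"],4))
c=[p for p in pipes(T) if p["org"][1]<-.1];assert len(c)==1;p=c[0]
ch=[]
for k in(3,4):
    Pg,Pp,res=grasp_plan(p["org"],p["yaw"],goal=(bay(k),sx,sz))
    for r in res: print(k,r[1],r[4],r[5],arm.ik(Pp+sz*.14-ex*.05,r[3]) is not None)
    if k==4: R=res[0],Pg
r,Pg=R
pick(Pg,r[2],lift=.25)
pickle.dump(r[1],open("s.pkl","wb"))
pic("scene","p5",(100,30,340,250),3)
E
```

```text
[342. 222.] [ 0.4861 -0.351 ] yaw 177.43 L 0.2453
3 1 [-0.63  0.71  1.75 -0.    0.68  0.98] [ 0.2   0.51  2.05 -0.13  0.31 -1.31] True
3 -1 [-0.63  0.71  1.75 -0.    0.68 -2.16] [ 0.2   0.51  2.05 -0.13  0.31  1.83] True
4 1 [-0.63  0.71  1.75 -0.    0.68  0.98] [ 0.32  0.52  2.02 -0.22  0.34 -1.11] True
4 -1 [-0.63  0.71  1.75 -0.    0.68 -2.16] [ 0.32  0.52  2.02 -0.22  0.34  2.03] True
down False t 40.0 tcp [ 0.5015 -0.352   0.0034] F [ 0.4 -0.8  1.1] open 0.0449
gripped t 40.4 tcp [ 0.5014 -0.352   0.0034] F [0.  1.  5.8] open 0.0257
lifted t 42.2 tcp [ 0.5007 -0.3514  0.2518] F [ 0.4 -0.4 -0.7] open 0.0259
```

View pics/p5.png

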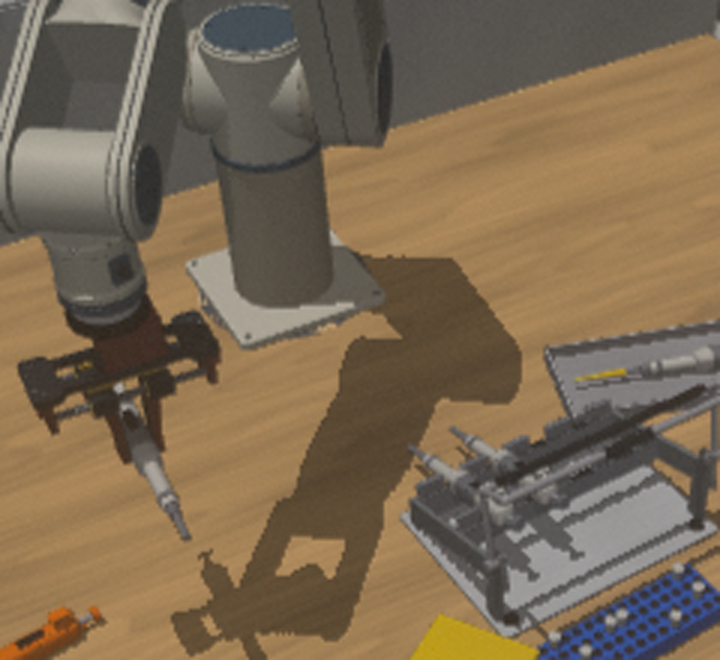

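```bash
python3 - <<'E'
from h import *
import pickle
s=pickle.load(open("s.pkl","rb"))
arm.move_to([.45,-.30,.25],q([0,0,-1],s*ey));st("turned")
place_bay(4,s)
pic("scene","p6",(220,100,350,230),5);pic("top","p6t",(170,150,300,270),5)
E
```

```text
turned t 45.0 tcp [ 0.45 -0.3   0.25] F [ 0.  -0.3 -1.5] open 0.0258
via t 46.7 tcp [0.4603 0.1656 0.1948] F [ 0.4 -0.4 -0.2] open 0.0257
pre t 47.9 tcp [0.5383 0.1706 0.0941] F [-1.   0.4 -1. ] open 0.0259
contact True t 48.7 tcp [0.5476 0.171  0.0611] F [-0.6 -0.   2.6] open 0.0261
dev along sx,ey,sz -0.0004 -0.0001 0.0012
```

View pics/p6.png

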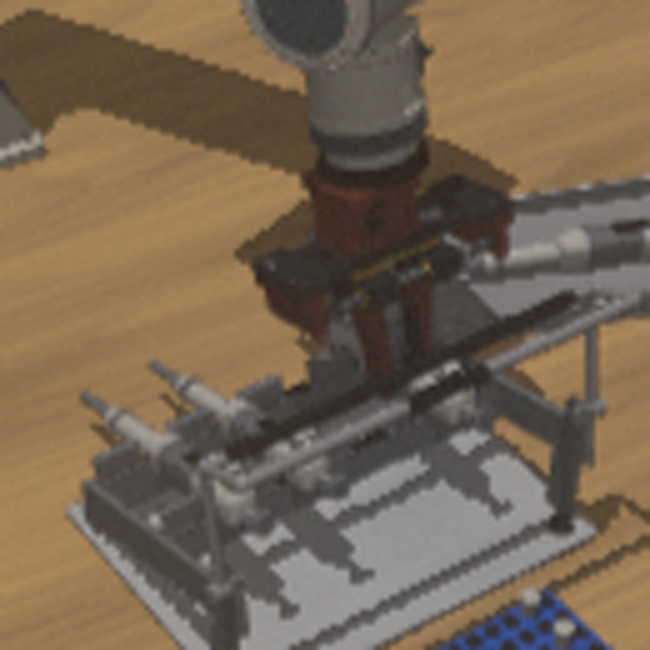

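It's seated in bay4, with contact at +1.2 mm. I'll release and check.

```bash
python3 - <<'E'
from h import *
jaws.set_gripper(.038,30)
P=np.array(sensors.observe()["tool_pos"])
arm.move_l(P+sz*.10,vel=.12);arm.move_l(P+sz*.16-ex*.06,vel=.25)
arm.move_to([.40,-.25,.36],q([0,0,-1],ex));st()
T=cap("top",2);S=cap("scene",2)
cv2.imwrite("pics/t7.png",cv2.resize(T["image"][150:280,90:280],None,fx=4,fy=4,interpolation=cv2.INTER_CUBIC))
cv2.imwrite("pics/s7.png",cv2.resize(S["image"][120:240,220:390],None,fx=4,fy=4,interpolation=cv2.INTER_CUBIC))
E
```

```text
t 52.4 tcp [ 0.4001 -0.2494  0.3593] F [ 0.1  0.2 -0.6] open 0.0381
```

View pics/t7.png

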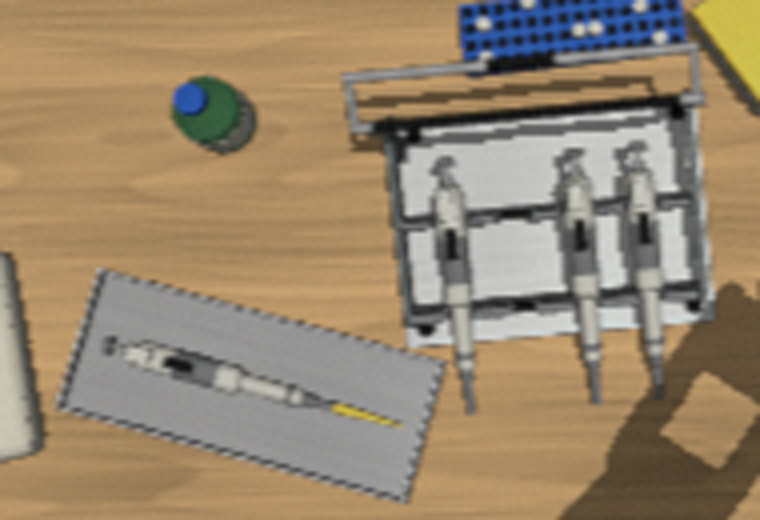

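View pics/s7.png

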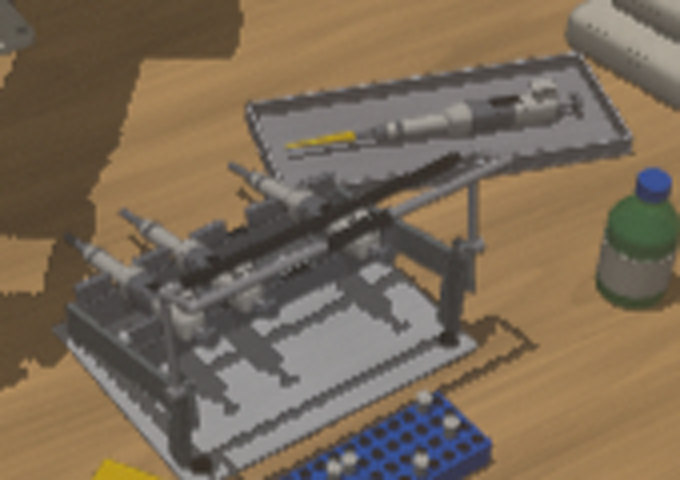

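T1 lies wholly inside the tray, and the pipettes are in bays 1, 2 and 4, aligned with the slope and nozzles downhill. Now I'll shut the bail.

```bash
python3 - <<'E'
from h import *
r=q([0,0,-1],ex);B=np.array([.7035,.0908,.2242])
jaws.set_gripper(.034,20)
arm.move_to(B-[0,0,G]+[0,0,.09],r)
h=arm.move_l(B-[0,0,G],vel=.1,contact_N=8);st(f"{h}")
jaws.set_gripper(0,20);o=st("grip")
if .007<o["opening"]<.015:
    b=np.array(o["tool_pos"])+[0,0,G];a=np.arctan2(b[2]-HZ,HX-b@ex);off=b-bar(a-A0);print(a-A0,off)
    for th in np.append(np.arange(a-A0-.1,.06,-.1),.06):
        hit=arm.move_l(bar(th)+off-[0,0,G],vel=.08,contact_N=25)
        print(round(th,2),np.round(sensors.observe()["force"],1),hit)
        if hit: break
    st("end")
pic("scene","p8",(200,60,360,220),4)
E
```

```text
False t 55.6 tcp [0.7041 0.0909 0.2063] F [0.4 0.2 0.1] open 0.034
grip t 56.1 tcp [0.7037 0.0908 0.2059] F [-0.8  0.6  1.9] open 0.0088
1.4272860351577552 [-0.00019198  0.00094784 -0.00069067]
1.33 [-1.  -0.5  3.3] False
1.23 [-0.9  0.8  6.3] False
1.13 [-1.8 -0.3  6.8] False
1.03 [-2.5 -0.4  6.3] False
0.93 [-3.6 -0.3  5.2] False
0.83 [-3.9  1.   1.4] False
0.73 [-1.7  2.2 -1. ] False
0.63 [ 0.2  2.8 -2.5] False
0.53 [ 1.4  3.2 -3.8] False
0.43 [ 1.4  3.  -4.5] False
0.33 [ 1.4  2.4 -3. ] False
0.23 [ 0.1  2.7 -1.6] False
0.13 [-0.3  1.7 -1.5] False
0.06 [-2.4  2.6 -2.2] False
end t 60.3 tcp [0.5729 0.0833 0.1365] F [-2.4  2.6 -2.2] open 0.0093
```

View pics/p8.png

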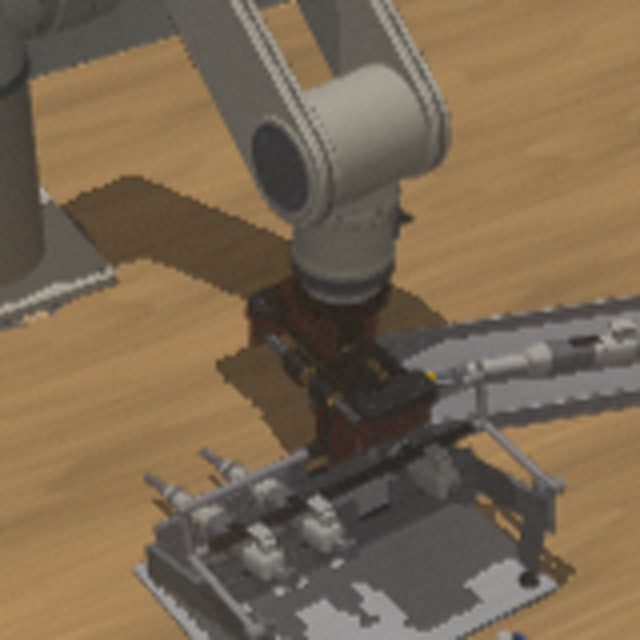

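The bail is nearly shut. Next is a push from above with closed fingers until it stops.

```bash
python3 - <<'E'
from h import *
P=np.array(sensors.observe()["tool_pos"])
jaws.set_gripper(.04,20)
arm.move_l(P+[0,0,.08],vel=.15)
jaws.set_gripper(0,10)
X=ex*(bar(0)@ex+.001)+ey*OY
h=arm.move_l([X[0],X[1],P[2]+G+.020],vel=.1)
st("above")
h=arm.move_l([X[0],X[1],.128],vel=.03,contact_N=14);o=st(f"push {h}")
b=o["tool_pos"][2]-.006;print("bar z",b,"theta",np.arcsin((b-HZ)/RB)-A0)
arm.sleep(.3);st()
arm.move_l([X[0],X[1],.30],vel=.2)
arm.move_to([.40,-.25,.36],q([0,0,-1],ex));st()
T=cap("top",2);S=cap("scene",2)
cv2.imwrite("pics/t9.png",cv2.resize(T["image"][150:280,90:280],None,fx=4,fy=4,interpolation=cv2.INTER_CUBIC))
cv2.imwrite("pics/s9.png",cv2.resize(S["image"][130:240,225:345],None,fx=6,fy=6,interpolation=cv2.INTER_CUBIC))
E
```

```text
above t 63.0 tcp [0.572  0.0824 0.1752] F [0.  0.1 0.3] open 0.0004
push True t 63.8 tcp [0.5717 0.0823 0.1537] F [-1.3  0.   9. ] open 0.0005
bar z 0.1477092819772237 theta -0.01635117680591719
 t 64.1 tcp [0.5716 0.0823 0.1537] F [-2.  -0.5  8.7] open 0.0004
 t 66.4 tcp [ 0.4004 -0.2495  0.3597] F [ 0.3 -0.2  0.2] open 0.0003
```

View pics/t9.png

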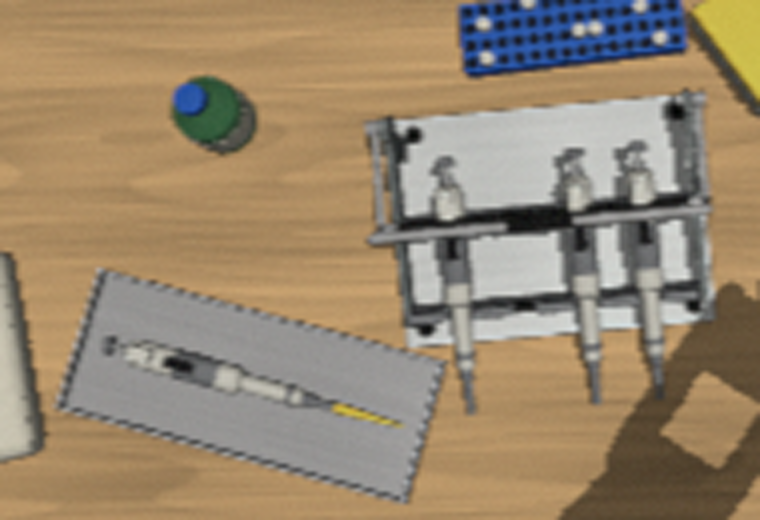

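View pics/s9.png

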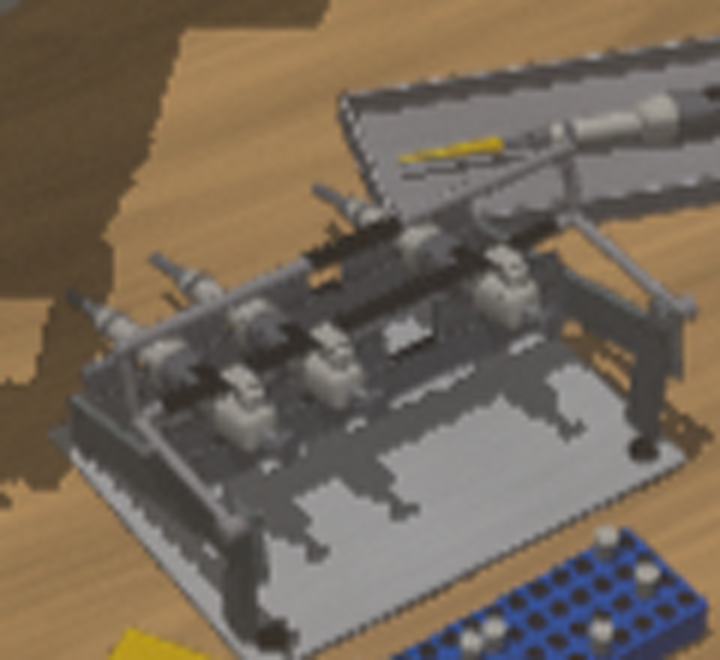

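The bail is over all three handles, and the bar reads z 0.1477 against a predicted 0.148. A firmer second push and a triangulation of the sleeve will confirm it's at its stop.

```bash
python3 - <<'E'
from h import *
X=ex*(bar(0)@ex+.001)+ey*OY
arm.move_to([X[0],X[1],.26],q([0,0,-1],ex))
arm.move_l([X[0],X[1],.165],vel=.15)
h=arm.move_l([X[0],X[1],.128],vel=.02,contact_N=25);o=st(f"push {h}")
arm.move_l([X[0],X[1],.30],vel=.2)
arm.move_to([.40,-.25,.36],q([0,0,-1],ex));st()
T=cap("top",2);S=cap("scene",2);cv2.imwrite("pics/t10.png",T["image"]);cv2.imwrite("pics/s10.png",S["image"])
print(proj(T,bar(0)),proj(S,bar(0)),"predicted shut bar px")
for k,(a,b) in {"sl":((90+537/4-.4,150+217/4-.4),(225+353/6-.4,130+241/6-.4))}.items():
    Y,r=tri(T,a,S,b);print(k,Y.round(4),np.round(r,4),"theta",np.arctan2(Y[2]-HZ,HX-Y@ex)-A0)
E
```

```text
push True t 69.7 tcp [0.5719 0.0824 0.1537] F [-2.6 -0.   8.5] open 0.0003
 t 72.0 tcp [ 0.4004 -0.2495  0.3597] F [-0.  -0.3 -0.1] open 0.0002
[224.99893951 205.66095443] [282.81821183 170.53603226] predicted shut bar px
sl [0.5758 0.0838 0.1565] [0.002 0.002] theta 0.07181003337659336
```

View pics/t10.png

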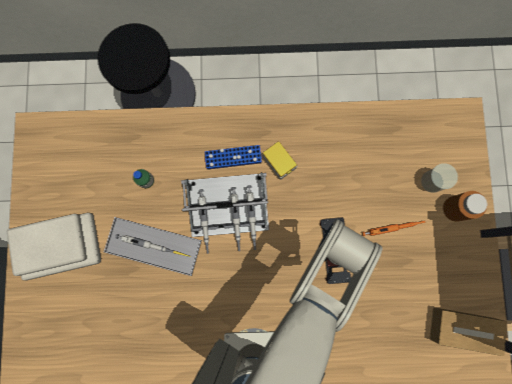

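```bash
python3 -c "
from h import *
arm.finish_job();st()"
```

```text
the job is handed in; nothing more can be done
the job is handed in; nothing more can be done
```

The pipettes are packed and the job is handed in at about 72 s of the 210 s allowed.

- **Bail opened:** I swung it up to about 1.42 rad before laying anything in, and it stayed there.
- **Carrier:** The two clean pipettes lie in bays 2 and 4, nozzles downhill. The one already packed in bay 1 was left alone, and bay 3 is empty. Contact came about 1 mm above the computed seat in both bays, and the last pictures show all three parallel with their nozzle tips in line.
- **Tray:** The pipette with the used tip lies wholly inside the decontamination tray, tip included.
- **Bail shut:** I pushed it down from above twice, with 14 N and 25 N contact limits. It stopped at the same height both times, with the bar at z = 0.148 m, which is what I predicted for shut.
- **Bystanders:** The tip box, tube rack, bottle and orange decoy look unmoved in the final pictures.

**One check disagreed:** locating the bail's sleeve in the two camera views gave about 0.07 rad open. I picked those pixels by hand, and the two rays missed each other by about 4 mm. I trusted the push test, which found a hard stop, over that reading.

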